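Try the fridge's roller door switch

ROBOT

A 7-joint arm with a two-finger parallel gripper is mounted at the origin on a cart in front of the work surface, level with it; the furniture and walls round the work are solid. World frame = base frame: x ahead of the robot, y to its left, z up, the work surface at z = 0. Lengths are in m, angles in rad, forces in N, time in s.
With the tool pointing down it reaches from about 0.425 to 1.025 m from the base axis. Payload 9.4 kg.
Tool frame: the origin (TCP) lies at the very end of the fingers, on their centre line; the grasp point (between the pads) lies 19 mm behind it; z points along the fingers, y is the line along which they close (so a half turn about z gives the same grasp; the last joint's range is limited). The gripper opens to 93 mm and grips with 3 to 60 N. Pads are 15 mm wide; open, the fingers measure 128 mm over their backs; the gripper's body (75 mm by 188 mm) begins 65 mm behind the grasp point.
Start: joints at [-1.321, 0.599, -0.003, 1.599, 0.002, 0.943, -0.08], TCP at [0.233, 0.687, 0.219] pointing down, gripper open.
Joint ranges: [-2.57, 2.57], [-0.35, 1.97], [-1.29, 1.29], [0.11, 2.56], [-1.05, 4.19], [0.11, 1.86], [-2.63, 2.63]. Speed limits (rad/s): [2.22, 2.22, 3.01, 3.01, 3.14, 3.14, 3.14].

INTERFACE

Orientations are given as a rotation vector (axis times angle).
In Python, from workcell import * gives the robot as it stands. Calls block until the motion is done:
- move_pose(position, orientation): joint-space move of the TCP to a pose.
- line_to(position, orientation=None, v=0.15, f_stop=None): straight line of the TCP; orientation=None keeps the orientation; v is the mean speed in m/s. With f_stop (N) it stops when the force on the tool has changed by that much, and returns True; else False.
- movej(angles): joint-space move.
- open_gripper() and clamp(): open the fingers fully, or close them until they stop; the grip force is fixed at half the most.
- pause(seconds).
- solve_ik(position, orientation): joint angles nearest the present ones, or None.
- get_obs(): the state.
- grab_frame(name): name is "side" or "top"; returns (picture, depth): 400x640x3 uint8, red, green, blue; 400x640 float32, m along the optical axis (not along the pixel's ray), 0 where there is no reading.
- camera_model(name): a dict with "intrinsics" (3x3 intrinsics, pixels), "rvec" (rotation vector, rad) and "tvec" (3), from world to camera coordinates, as OpenCV has them. Camera axes: x right, y down, z forward; pixel columns grow to the right and rows downward; lengths in m; the calibration is good to about 2 mm. A picture is of the moment at which its call begins. camera_model takes no time and is no camera call.
A pose or a line that the arm cannot do raises Unreachable and nothing moves.
- finish_job(): hands the job in; it is judged then, once.
Trained networks look in the newest picture that a camera, given by its name, has taken for a name from the list of things; names that differ only in an ending like _2 or _b are one class to them, and where a whole thing is asked for, a point or a joint stands for the part that bears it (a point fixed in the world has none). Each returns a list of dicts, best first, with "conf" (0 to 1); they miss things now and then, are a little off and sometimes report something else, mostly with a low value. They report only what shows in the picture. A call takes as long as a camera call.
- boxes_of(camera, thing): "extent" ([centre column, centre row, width, height] in pixels, round what is visible of it).
- regions_of(camera, thing): "pixels" (400x640 bool, what is visible of it) and "extent" ([centre column, centre row, width, height] in pixels, round what is visible of it).
The state is a dict: "time_s": time; "qpos": joint angles; "qvel": joint speeds; "effort": joint torques, N m; "eef_pos": TCP position; "ee_rot": TCP orientation; "wrist_force": force on the tool from outside, world axes, zero at the start; "ft_torque": the same for the moment, N m; "grip_width": finger opening in m; "grasp_force": force on a finger pad.
Only numpy, scipy, OpenCV 4.12 (cv2) and the standard library are available. Lean on these libraries where they do the work, as an engineer would, in place of code of your own. Each camera call takes 0.05 s, during which the arm holds its last target. There are 200 camera calls.

TASK

Two door switches from the fridge stand on brackets on the worktop, and the one with the little wheel on its lever has to be tried before it is fitted. Press its wheel down just until the switch clicks over and its flag stands upright, hold it there for about a second without ever pressing on until the flag leans well over towards the housing, then let go so that the lever springs right back. Do not work the other switch, and leave the kitchen things around them where they are.

Things in the scene. Friction and masses are not known exactly. Their poses are not given: they have to be found in the camera images.
- roller_switch: The switch to try: black housing 72 x 28 x 44 mm (top 72 mm above the worktop) on a bracket with a steel foot 116 x 74 mm, fixed to the worktop. Origin: centre of the foot's underside; x runs from the flag's end to the wheel's end, z up. A 10 mm wide steel lever, hinged at x -26, z 80 mm, slopes up over the housing to a wheel at its free end, the highest part of the switch.
- wheel_center (a point): Centre of the white plastic wheel (18 mm diameter, 11 mm wide, axle along the switch's y) of the roller switch; at rest 32 mm towards +x from the switch's origin and 101 mm above the worktop (top of the wheel 110 mm). It goes down with the lever.
- roller_lever (a joint): Lever angle: 0 at rest, grows as the wheel is pressed down, about 6 mm per 0.1 rad. Force on the wheel: 1.3 N at first, at most 3.4 N near 0.07 rad (4 mm), then it falls as the switch snaps over: clicked at about 0.20 rad (12 mm, 2 N; 0.14 to 0.26 rad, 9 to 16 mm, is good). Past 0.26 rad is harmful overtravel; rigid stop at 0.29 rad. It springs back to 0 when let go.
- roller_flag (a joint): Angle of the aluminium flag (38 mm long, 22 mm wide at its end) hinged 62 mm towards -x from the roller switch's origin, 56 mm above the worktop; its lever turns it, 7.85 rad per rad: 0 lying level, pointing away from the housing; 1.57 upright: clicked; past 2.04 it leans over towards the housing: overtravel. Not to be touched.
- plain_switch: The other door switch, not to be worked: same foot, bracket, housing and flag, but its lever is a plain straight steel strip without a wheel. Origin and axes as for the roller switch; fixed to the worktop.
- plain_lever (a joint): Angle of the plain switch's lever: 0 at rest, grows as it is pressed. To stay at rest.
- timer: Wind-up kitchen timer, round, 66 mm diameter, 50 mm high, loose, a bystander. Origin at the centre of its underside.
- star: Star-shaped metal cookie cutter, 53 x 56 x 22 mm, loose, a bystander. Origin at the centre of its underside.
- nutcracker2: Dark metal nutcracker, 38 x 174 x 12 mm, loose, lying flat, a bystander. Origin at the centre of its underside.

How it is judged:
By the outcome, as a careful person would: the job done as asked, in the order asked, and still so for the second after the job is handed in, with the robot touching nothing.
It also fails if it takes over 35 s, if anything falls off the work surface, if the arm or the gripper's body presses on something with over 40 N, if the wrist force passes 120 N, or if a joint passes its speed limit or range.

## Working session

There is one attempt and no reset: what is moved stays moved. The work goes in short steps, each a Python script; the robot and the scene stay as the last script left them, time stands still between calls to the robot, and variables do not carry over. Pictures are saved under pics/ and viewed, at most 10 in all, crops included, and the job is handed in when it is done.

```bash
mkdir -p pics; cat > h.py <<'E'
from workcell import *
import numpy as np, cv2
def cam(n):
    c=camera_model(n); R=cv2.Rodrigues(np.array(c["rvec"],float))[0]
    return np.array(c["intrinsics"]),R,np.array(c["tvec"],float).ravel()
def unproj(n,us,vs,d):
    K,R,t=cam(n); p=np.linalg.inv(K)@np.vstack([us,vs,np.ones(len(us))])*d
    return (R.T@(p-t[:,None])).T
def proj(n,P):
    K,R,t=cam(n); p=K@(R@np.atleast_2d(P).T+t[:,None]); return (p[:2]/p[2]).T
E
python3 - <<'E'
from h import *
o=get_obs(); print(o["time_s"],o["eef_pos"],o["ee_rot"],o["wrist_force"])
for n in("side","top"):
    im,d=grab_frame(n); cv2.imwrite(f"pics/{n}0.png",im[:,:,::-1]); np.savez(f"{n}0.npz",im=im,d=d)
    K,R,t=cam(n); print(n,"cam at",-R.T@t)
    for th in("roller_switch","wheel_center","plain_switch","roller_flag","timer","star","nutcracker2"):
        for r in regions_of(n,th)[:2]:
            v,u=np.nonzero(r["pixels"]&(d>0)); P=unproj(n,u,v,d[v,u])
            print(th,round(r["conf"],2),np.round(r["extent"]),len(u),np.round(np.median(P,0),3),np.round(np.percentile(P,[3,97],axis=0),3).tolist())
E
```

```text
0.0 [0.23257633 0.68616081 0.21775476] [-5.10969489e-01 -3.09962911e+00  2.48414705e-03] [-0.60508297 -0.42546982  0.74322485]
side cam at [ 0.09451096 -0.42765682  0.74970588]
roller_switch 0.93 [296. 179.  53.  65.] 1682 [0.512 0.279 0.033] [[0.456, 0.246, 0.005], [0.575, 0.304, 0.101]]
wheel_center 0.57 [295. 161.  17.  23.] 160 [0.543 0.294 0.094] [[0.505, 0.282, 0.002], [0.598, 0.398, 0.11]]
plain_switch 0.8 [363. 282.  71.  70.] 2517 [ 0.462 -0.029  0.012] [[0.402, -0.055, 0.003], [0.527, 0.01, 0.093]]
timer 0.81 [396. 198.  29.  27.] 666 [0.678 0.111 0.032] [[0.657, 0.09, 0.007], [0.711, 0.143, 0.051]]
star 0.67 [303. 252.  24.  27.] 402 [0.427 0.125 0.014] [[0.405, 0.099, 0.001], [0.454, 0.149, 0.025]]
nutcracker2 0.82 [207. 226.  43.  50.] 709 [0.305 0.329 0.01 ] [[0.29, 0.242, 0.0], [0.323, 0.405, 0.013]]
nutcracker2 0.59 [293. 160.  16.  25.] 172 [0.545 0.295 0.094] [[0.508, 0.284, 0.001], [0.615, 0.42, 0.111]]
top cam at [0.34214269 0.13404752 0.92161235]
roller_switch 0.87 [265. 186.  44.  60.] 1453 [0.516 0.282 0.011] [[0.465, 0.247, 0.005], [0.575, 0.329, 0.102]]
wheel_center 0.69 [254. 172.  16.  31.] 172 [0.545 0.293 0.093] [[0.507, 0.281, 0.002], [0.582, 0.317, 0.111]]
wheel_center 0.57 [389. 214.  34.  64.] 1443 [ 0.47  -0.012  0.012] [[0.42, -0.054, 0.005], [0.529, 0.016, 0.094]]
plain_switch 0.96 [390. 213.  34.  68.] 1474 [ 0.469 -0.012  0.012] [[0.419, -0.054, 0.005], [0.53, 0.016, 0.094]]
roller_flag 0.5 [269. 210.   8.  15.] 26 [0.464 0.266 0.059] [[0.436, 0.256, 0.009], [0.47, 0.274, 0.068]]
timer 0.58 [333. 118.  28.  29.] 581 [0.681 0.12  0.032] [[0.659, 0.092, 0.006], [0.714, 0.149, 0.051]]
nutcracker2 0.97 [241. 274.  73.  16.] 575 [0.305 0.338 0.009] [[0.292, 0.249, 0.001], [0.325, 0.402, 0.013]]
```

```bash
python3 - <<'E'
from h import *
a=np.load("side0.npz");b=np.load("top0.npz")
A=cv2.resize(a["im"][130:230,245:345],(400,400),interpolation=2);B=cv2.resize(b["im"][136:236,215:315],(400,400),interpolation=2)
cv2.imwrite("pics/c.png",np.hstack([A,B])[:,:,::-1])
# high points (wheel) and housing top and foot from both clouds
for n,f in(("side",a),("top",b)):
    v,u=np.nonzero(f["d"]>0);P=unproj(n,u,v,f["d"][v,u])
    m=(abs(P[:,0]-.51)<.1)&(abs(P[:,1]-.285)<.08)
    for lo,hi in((.103,.13),(.08,.1),(.065,.076),(.002,.009)):
        q=P[m&(P[:,2]>lo)&(P[:,2]<hi)]
        if len(q)>2: print(n,lo,len(q),np.round(q.mean(0),4),np.round(q.min(0),3),np.round(q.max(0),3),np.round(cv2.minAreaRect(q[:,:2].astype(np.float32)*1000),1) if 0 else cv2.minAreaRect((q[:,:2]*1000).astype(np.float32)))
    w=m&(P[:,2]>.103); print(np.c_[u,v][w].mean(0), np.round(P[w][:,2].max(),4))
E
```

```text
side 0.103 42 [0.553  0.2977 0.1079] [0.545 0.289 0.103] [0.564 0.305 0.112] ((554.665283203125, 298.2711486816406), (18.50629425048828, 12.777482986450195), 24.65314292907715)
side 0.08 141 [0.5201 0.288  0.0891] [0.491 0.269 0.08 ] [0.56  0.308 0.1  ] ((525.0615234375, 290.3558044433594), (66.88961029052734, 23.193052291870117), 21.91838264465332)
side 0.065 254 [0.5178 0.283  0.0715] [0.431 0.258 0.065] [0.561 0.311 0.076] ((494.0348815917969, 280.2083740234375), (133.3689422607422, 34.959293365478516), 21.369888305664062)
side 0.002 1139 [0.4988 0.2723 0.0041] [0.41  0.205 0.002] [0.61  0.365 0.009] ((509.7630615234375, 285.0574645996094), (159.3722381591797, 199.7012939453125), 89.87405395507812)
[302.16666667 152.07142857] 0.1125
top 0.103 44 [0.5552 0.2993 0.1076] [0.547 0.293 0.103] [0.564 0.307 0.113] ((555.8184814453125, 300.4345397949219), (15.521048545837402, 15.146598815917969), 13.883522033691406)
top 0.08 138 [0.5217 0.2873 0.0883] [0.492 0.269 0.081] [0.562 0.304 0.1  ] ((527.8722534179688, 287.5437316894531), (68.42222595214844, 21.91180419921875), 14.762330055236816)
top 0.065 282 [0.5198 0.2882 0.0708] [0.434 0.256 0.065] [0.562 0.317 0.076] ((495.6058349609375, 280.8213806152344), (133.00970458984375, 32.93901062011719), 19.05316734313965)
top 0.002 1008 [0.5076 0.2832 0.0052] [0.41  0.205 0.002] [0.61  0.365 0.009] ((510.0231018066406, 284.8843994140625), (199.47018432617188, 159.68069458007812), 0.2153344601392746)
[251.27272727 159.95454545] 0.1126
```

View pics/c.png

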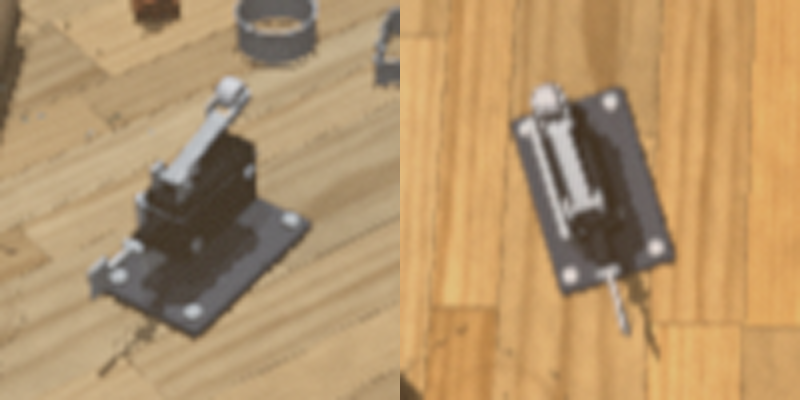

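View pics/side0.png

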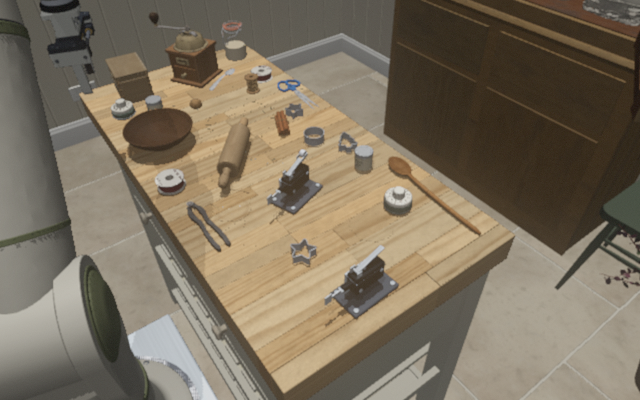

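```bash
cat >> h.py <<'E'
from scipy.spatial.transform import Rotation as Ro
a=np.deg2rad(20); X=-np.array([np.cos(a),np.sin(a),0]); Z=np.array([0,0,-1.])
RV=Ro.from_matrix(np.c_[X,np.cross(Z,X),Z]).as_rotvec()
XY=[0.557,0.3005]
E
python3 - <<'E'
from h import *
q=solve_ik([*XY,.2],RV); print(np.round(q,2))
clamp(); move_pose([*XY,.2],RV); line_to([*XY,.125],v=.1)
pause(.2); F=[]
for i in range(6): o=get_obs(); F.append(o["wrist_force"]); pause(.02)
print(o["time_s"],o["eef_pos"],o["grip_width"],np.round(F,2).tolist())
im,d=grab_frame("side"); im2,_=grab_frame("top")
A=cv2.resize(im[110:230,235:355],(400,400),interpolation=2);B=cv2.resize(im2[116:236,205:325],(400,400),interpolation=2)
cv2.imwrite("pics/d.png",np.hstack([A,B])[:,:,::-1])
E
```

```text
[-0.47  0.51 -0.17  1.83  0.11  0.81  1.22]
5.2667 [0.55720975 0.30061496 0.12551229] 0.00017645038816271126 [[-0.2, -0.86, 0.39], [0.14, 0.39, 0.63], [0.9, 0.45, 0.64], [-0.71, 0.13, -0.03], [0.68, 0.11, 0.15], [-0.32, -0.41, -0.49]]
```

View pics/d.png

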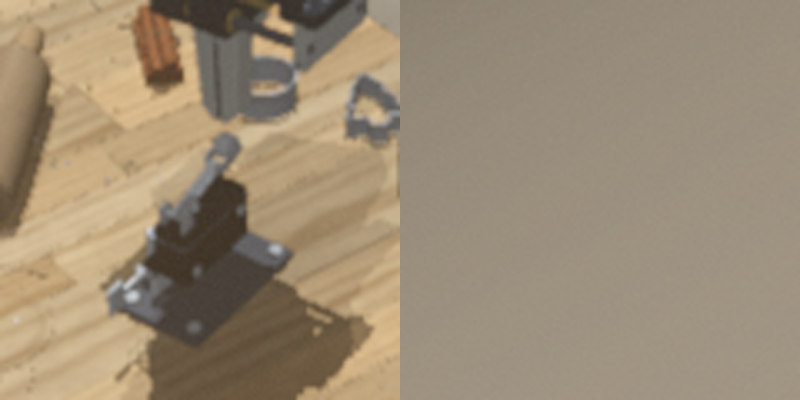

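The left crop shows the closed fingers (225,110) right above the wheel (225,148), and the flag lying level at (120,290). The arm hides the switch from the top camera. Next I'll feel for contact.

```bash
python3 - <<'E'
from h import *
line_to([*XY,.114],v=.05)
for z in (.114,.112,.110,.1085,.107,.1055):
    line_to([*XY,z],v=.02); pause(.1); F=[]
    for i in range(12): o=get_obs(); F.append(o["wrist_force"][2]); pause(.015)
    print(z,round(o["time_s"],2),np.round(o["eef_pos"],4),round(np.mean(F),2))
im,d=grab_frame("side")
cv2.imwrite("pics/e.png",cv2.resize(im[110:230,235:355],(480,480),interpolation=2)[:,:,::-1])
E
```

```text
0.114 6.28 [0.557  0.3005 0.1141] -0.14
0.112 6.83 [0.557  0.3005 0.112 ] 0.22
0.11 7.38 [0.557  0.3005 0.1101] 1.29
0.1085 7.93 [0.557  0.3005 0.1085] 2.26
0.107 8.48 [0.557  0.3005 0.107 ] 2.84
0.1055 9.03 [0.5572 0.3006 0.1058] 5.3
```

View pics/e.png

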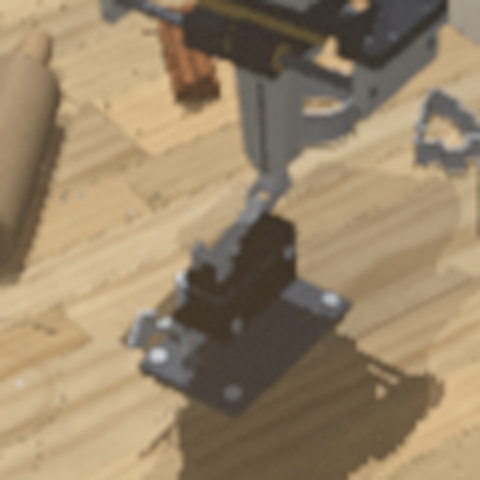

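The fingertips are on the wheel (265,185) and the flag (145,325) has barely lifted. 5.3 N is above the stated 3.4 N peak, so I'll check the full force before going deeper.

```bash
python3 - <<'E'
from h import *
def m(s):
    F=[]
    for i in range(12): o=get_obs(); F.append(np.r_[o["wrist_force"],o["ft_torque"],o["eef_pos"]]); pause(.015)
    print(s,round(o["time_s"],2),np.round(np.mean(F,0),4).tolist(),np.round(np.std(F,0)[2],2))
m("now"); line_to([*XY,.107],v=.02); pause(.1); m(".107"); line_to([*XY,.106],v=.02); pause(.1); m(".106")
im,d=grab_frame("side"); np.savez("side_e.npz",im=im,d=d)
K,R,t=cam("side"); 
for r in regions_of("side","roller_flag")[:2]:
    v,u=np.nonzero(r["pixels"]&(d>0));P=unproj("side",u,v,d[v,u]); print(r["conf"],r["extent"],np.percentile(P,[5,50,95],axis=0).round(3).tolist())
v,u=np.nonzero(d>0);P=unproj("side",u,v,d[v,u]); O=np.array([.556,.300])-.032*-X[:2]
L=np.c_[(P[:,:2]-O)@-X[:2],(P[:,:2]-O)@np.array([-np.sin(a),np.cos(a)]),P[:,2]]
k=(abs(L[:,1])<.02)&(L[:,0]>-.12)&(L[:,0]<-.04)&(L[:,2]>.045); print(np.round(L[k]*1000).astype(int).tolist())
E
```

```text
now 9.28 [-0.2198, 0.138, 5.0241, 0.0574, 0.0697, 0.0049, 0.5571, 0.3006, 0.1057] 0.36
.107 9.83 [-0.1527, 0.5831, 3.0221, 0.1207, 0.0462, -0.0121, 0.5569, 0.3005, 0.1069] 0.49
.106 10.38 [-0.2845, 0.3813, 2.6893, 0.1488, 0.0452, -0.0149, 0.557, 0.3005, 0.106] 0.62
0.47 [270.4, 192.2, 10.7, 12.2] [[0.435, 0.257, 0.058], [0.445, 0.261, 0.071], [0.467, 0.269, 0.084]]
[[-40, 19, 459], [-40, 17, 459], [-40, 15, 460], [-43, 5, 65], [-41, 4, 64], [-47, 5, 65], [-43, 5, 62], [-43, 2, 64], [-40, 2, 62], [-41, -2, 64], [-49, 6, 63], [-51, 1, 67], [-48, 1, 65], [-45, 1, 63], [-44, -1, 63], [-41, -1, 60], [-55, 4, 65], [-52, 4, 63], [-52, 1, 65], [-49, 1, 62], [-47, -1, 62], [-44, -1, 60], [-45, -5, 62], [-41, -4, 59], [-85, 3, 85], [-84, 1, 85], [-80, 2, 81], [-77, 2, 79], [-55, 7, 61], [-55, 4, 63], [-56, 1, 64], [-53, 0, 63], [-53, -2, 64], [-51, -4, 63], [-47, -3, 60], [-44, -4, 58], [-89, 2, 86], [-87, 1, 84], [-85, 1, 83], [-81, 1, 80], [-79, 0, 79], [-59, 7, 62], [-60, 4, 63], [-56, 4, 61], [-55, 1, 61], [-57, -3, 64], [-53, -3, 61], [-48, -1, 57], [-46, -2, 56], [-42, -2, 53], [-91, 4, 
[... 387 characters left out ...]
57], [-49, -2, 52], [-93, 2, 80], [-91, 2, 79], [-90, 0, 79], [-85, 1, 75], [-83, 0, 74], [-78, 3, 68], [-77, 0, 69], [-72, 2, 65], [-69, 2, 62], [-66, 2, 60], [-65, 0, 60], [-64, -2, 60], [-61, -3, 58], [-57, -2, 55], [-54, -3, 53], [-96, 1, 80], [-92, 1, 77], [-88, 2, 74], [-85, 2, 71], [-81, 3, 67], [-80, 0, 68], [-78, 0, 67], [-73, 2, 62], [-70, 1, 60], [-67, 1, 58], [-65, 0, 57], [-67, -5, 61], [-62, -4, 57], [-95, 5, 74], [-94, 3, 75], [-95, -1, 77], [-88, 3, 70], [-87, 0, 71], [-66, -3, 56], [-96, 4, 73], [-95, 2, 73], [-92, 2, 71], [-90, 1, 70], [-87, 1, 67], [-98, 2, 73], [-96, 1, 71], [-93, 1, 69], [-90, 1, 67], [-86, 2, 64], [-100, 1, 72], [-96, 2, 68], [-95, 0, 68], [-90, 2, 63]]
```

The flag's point cloud puts it about 0.6 rad up, so the lever is at about 0.08 rad. That fits contact at z ≈ 0.1105, and the 5 N was passing friction. Pressing to 12 mm now.

```bash
cat > flag.py <<'E'
from h import *
def flag(n):
    im,d=grab_frame("side"); cv2.imwrite(f"pics/{n}.png",cv2.resize(im[110:230,235:355],(480,480),interpolation=2)[:,:,::-1])
    v,u=np.nonzero(d>0);P=unproj("side",u,v,d[v,u]); O=np.array([.556,.300])-.032*-X[:2]
    L=np.c_[(P[:,:2]-O)@-X[:2],(P[:,:2]-O)@np.array([-np.sin(a),np.cos(a)]),P[:,2]]
    k=(abs(L[:,1])<.016)&(L[:,0]>-.11)&(L[:,0]<-.03)&(L[:,2]>.045)&(L[:,2]<.11)
    Q=L[k]; hp=np.array([-.062,.056]); r=Q[:,[0,2]]-hp; rr=np.hypot(*r.T); s=(rr>.022)&(rr<.046)&(Q[:,2]>.075)
    o=get_obs(); print(n,round(o["time_s"],2),np.round(o["eef_pos"],4),o["wrist_force"].round(2),s.sum(),"ang",np.median(np.arctan2(r[s,1],-r[s,0])).round(2))
E
python3 - <<'E'
from flag import *
flag("f0"); line_to([*XY,.0987],v=.02); flag("f1")
E
```

```text
f0 10.55 [0.557  0.3005 0.106 ] [-0.6   1.15  2.13] 37 ang 0.9
f1 11.12 [0.5569 0.3004 0.0986] [0.5  0.75 1.53] 69 ang 1.62
```

View pics/f1.png

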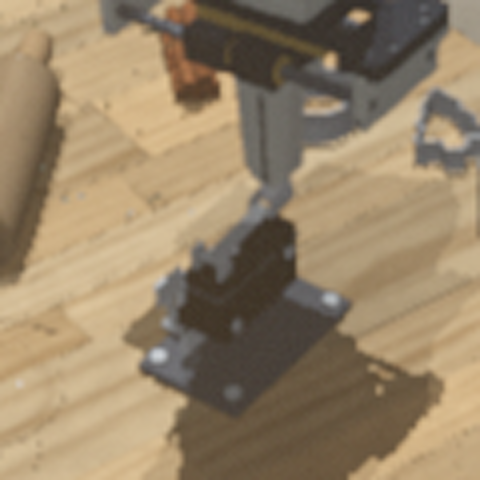

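The flag stands upright at (172,298) and measures about 1.6 rad, so the switch has clicked. I'll hold it there for a second, then lift straight up.

```bash
python3 - <<'E'
from flag import *
pause(.45); flag("f2"); pause(.5); flag("f2b"); line_to([*XY,.17],v=.06); pause(.3); flag("f3")
E
```

```text
f2 11.62 [0.557  0.3005 0.0988] [ 0.07 -0.35  1.18] 67 ang 1.6
f2b 12.17 [0.557  0.3005 0.0987] [ 0.68 -0.2   1.96] 67 ang 1.57
f3 13.86 [0.5569 0.3005 0.1699] [-0.57  0.05  0.57] 18 ang 2.46
```

View pics/f3.png

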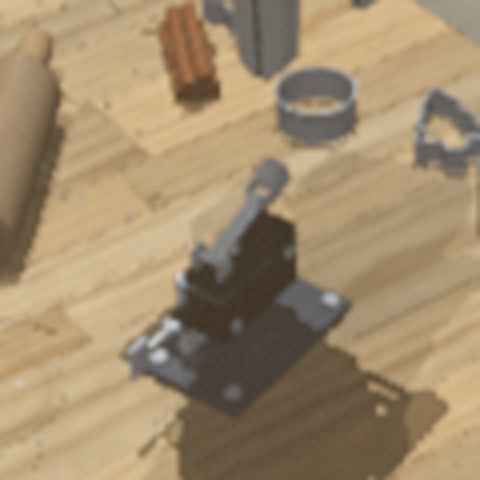

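The lever is back up with the wheel at (268,175), and the flag lies level again at (140,350). The 2.46 rad reading came from housing pixels, since the flag is below that filter's height.

```bash
python3 -c "
from workcell import *
print(finish_job())"
```

```text
the job is handed in; nothing more can be done
None
```

The roller switch was pressed until it clicked, with its flag upright at about 1.6 rad, held for about a second and let go; lever and flag sprang fully back, nothing else was worked, and the job is handed in.

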